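# Clamp a sample canister in the jar vise

## Task

Take the medium-wide sample canister from the lattice tray and stand it upright in the jar vise, between the V-block and the black pad. Then hold the vise's T-handle and turn it clockwise until the rising resistance shows that the canister is firmly clamped in the V, without overtightening, and let go. Leave the other things where they are.

Things in the scene. Friction and masses are not known exactly. Their poses are not given: they have to be found in the camera images.
- canister: Clear straight-sided sample canister with a light-grey lid, about 200 g, 92 mm tall and 48 mm in diameter all the way up; the lid is the top 24 mm. Origin at the centre of its underside, z up. Of the three containers on the tray it is the middle one in width; any of the three places can be its own.
- tray: White plastic lattice tray, fixed, 320 mm (its x) by 130 mm (its y), 8 mm thick; origin at the centre of its underside. The three containers stand on it in a row along its x, about 105 mm apart, so fingers have room when they close along the tray's y.
- vise: Jar vise bolted to the table: aluminium base plate 250 mm (its x) by 100 mm (its y), 15 mm thick; origin at the centre of its underside, z up. On it, going along +x: V-block, nest, moving jaw with smooth black pad, grey drive housing (x 50 to 100 mm, 60 mm tall) with the T-handle on top. V-block, jaw and pad reach at most 55 mm above the table.
- anvil: Fixed aluminium V-block with slick faces of the vise, 40 mm tall, its V opening towards the vise's +x. Its origin is the nest's centre, but at the height of the table; axes as the vise.
- nest (a point): Centre of the nest, on the base plate's top (15 mm above the table): where the middle of the canister's underside is once the canister touches both faces of the V. Axes as the vise. A canister set down 5 to 8 mm from it towards the vise's +x stands freely between V and pad, and the pad then pushes it home.
- grip (a point): Centre of the T-handle's cross bar, on the vertical screw axis, 100 mm above the table. The bar is steel, 12 mm thick and 90 mm long with 16 mm black balls at its ends; it lies along this point's y, which turns with the handle. The screw shaft under it is 12 mm thick, 28 mm free below the bar.
- handle (a joint): Turn of the T-handle in radians: 0 at first (bar square across the vise), growing clockwise from above, stop at 3.0. It stays where left. Its own friction is 0.40 N m; judge tightness by the rise of the moment over its level at the same small steps in free turning: 0.012 N m per newton of clamping. A rise of 0.22 N m (18 N) is ideal, 0.10 to 0.36 (8 to 30 N) will do, 0.48 cracks the canister.
- jaw: Steel moving jaw, 20 mm by 70 mm, 54 mm high, carrying the pad; axes as the vise. A clockwise handle moves it along -x, 12 mm per radian. How far the pad stands out of it is not known beforehand: at first the pad is 14 to 20 mm from a canister in the nest. The pad is springy: once the canister meets the V, the clamping force grows by about 60 to 75 N per radian.
- squat_jar: Low wide clear jar with grey lid, 68 mm in diameter, 56 mm tall, on the tray; leave alone. Origin at its underside.
- slim_jar: Thin clear jar with grey lid, 28 mm in diameter, 104 mm tall, on the tray; leave alone. Origin at its underside.
- tumbler: Clear tumbler 64 mm in diameter holding red sticks, 135 mm tall in all; leave alone. Origin at its underside.
- scoop: White plastic spoon, 150 mm long, lying on the table; leave alone.
- spare_collar: Grey plastic ring, 56 mm in diameter, 14 mm tall, on the table; leave alone.
- vial: Small amber jar, 32 mm in diameter, 60 mm tall, on the table; leave alone.
- marker_driver: Screwdriver with a grey handle, 160 mm long, lying on the table; leave alone.
Mind the look-alikes: they are no part of the job. Leave any green or turquoise look-alike of the canister alone.

How it is judged (in metres and radians):
On the way, in this order (a step that is already met when the one before it is completed fails the run):
1. the canister stands upright on the vise's base plate in the nest, let go of (horizontal distance between canister and nest below 0.018 m and angle between canister's own z axis and vertical below 0.08 rad and z of canister in the frame of nest between -0.004 and 0.005 m and contact force between the fingers and canister below 0.1 N), for 0.2 s.
2. the canister is pressed firmly into the V-block (8 to 30 N) (horizontal distance between canister and nest below 0.004 m and angle between canister's own z axis and vertical below 0.08 rad and z of canister in the frame of nest between -0.004 and 0.005 m and contact force between anvil and canister between 8 and 30 N and value of joint handle above 0.4 rad), for 0.2 s.
At the end, for the whole second after the job is handed in: The canister stands upright (within 0.08 rad) and at rest on the base plate, its middle within 4 mm of the nest, clamped into the V-block with 8 to 30 N, the handle released (horizontal distance between canister and nest below 0.004 m and angle between canister's own z axis and vertical below 0.08 rad and z of canister in the frame of nest between -0.004 and 0.005 m and contact force between anvil and canister between 8 and 30 N and linear speed of canister below 0.01 m/s); the robot touches nothing.
It fails at once if the canister is overtightened: more than 40 N on the V-block (contact force between anvil and canister above 40 N).
It fails at once if another thing is pushed more than 20 mm (distance of any of squat_jar, slim_jar, tumbler, scoop, spare_collar, vial, marker_driver from where it was at the start of the episode above 0.02 m).
It also fails if it takes over 72 s, if anything falls off the work surface, if the arm or the gripper's body presses on something with over 40 N, if the wrist force passes 120 N, or if a joint passes its speed limit or range.

## Robot

A 6-joint arm with a two-finger parallel gripper is mounted at the origin on the work surface. World frame = base frame: x ahead of the robot, y to its left, z up, the work surface at z = 0. Lengths are in m, angles in degrees, forces in N, time in s.
With the tool pointing down it reaches from about 0.4 to 0.825 m from the base axis. Payload 7 kg.
Tool frame: the origin (TCP) lies midway between the tips of the shut fingers; the grasp point (between the pads) lies 19 mm behind it; z points along the fingers, y is the line along which they close (so a half turn about z gives the same grasp; the last joint's range is limited). The gripper opens to 88 mm and grips with 3 to 60 N. Pads are 19 mm wide; open, the fingers measure 130 mm over their backs; the gripper's body (78 mm by 193 mm) begins 47 mm behind the grasp point.
Start: joints at [-59.582, 20.546, 0.682, 0, -70.136, -16.507], TCP at [0.162, -0.655, 0.227] pointing down, gripper open.
Joint ranges: [-176.03, 176.03], [-82.01, 121.73], [-58.28, 71.71], [-173.87, 95.51], [-174.79, -0.11], [-173.66, 173.66]. Speed limits (degrees/s): [136.94, 136.94, 172.46, 180, 180, 180].

## Interface

Orientations are given as [roll, pitch, yaw] about the fixed x, y, z axes, in that order (R = Rz(yaw) Ry(pitch) Rx(roll)).
In Python, from plant import ctrl gives the robot as it stands. The module is installed in compiled form; this text tells all that it offers.
- The arm moves only by the tool send_rows, never from a script. Its argument "plan" is a list that holds one entry, the list of rows, each a list of 6 numbers: the shift along the tool's x, y, z in a scale on which 1.0 is 100 cm, then the turn, a rotation vector about the tool's x, y, z in normalised numbers (1 is 4 rad). A call has 1 to 8 rows; each row is the pose to reach, as a shift and turn from the pose commanded when the call began, along the tool's axes at that moment; what a row does not reach only later rows make up. A row lasts 1/12 s, in which the tool goes at most 41.7 mm and 7.16 degrees, less where a joint would pass 70% of its speed; a pose out of reach is approached as far as the arm can. A shift or turn number past 1, either way, is cut back to 1. A call with a gripper value outside its range is refused whole. "fingers" is the opening, from 0 (shut) to 1 (fully open), set as the call begins (left out, the last holds). The fingers move at their own pace and stop on an object; the grip force is fixed at half the most. Time passes only in rows, so rows that repeat a pose let the fingers close. It gives the time, the measured TCP pose, the force, the opening and the grip force at its end, in the units of the state.
- ctrl.get_obs(): the state, without advancing time (a new reading comes with each control period).
- ctrl.snapshot(name): name is "scene" or "top" or "wrist"; returns a dict with "img" (384x512x3 uint8, red, green, blue), "K" (3x3 intrinsics, pixels), "pose" (4x4, takes a point from camera to world coordinates). Camera axes: x right, y down, z forward; pixel columns grow to the right and rows downward; lengths in m; the calibration is good to about 2 mm. A picture is of the moment at which its call begins. There is no depth.
- ctrl.close_job(): hands the job in; it is judged then, once.
The state is a dict: "clock": time; "joint_pos": joint angles; "qvel": joint speeds; "tau": joint torques, N m; "tool_pos": TCP position; "orientation": TCP orientation; "force": force on the tool from outside, world axes, zero at the start; "moment": the same for the moment, N m; "opening": finger opening in m; "gripper_force": force on a finger pad.
Only numpy, scipy, OpenCV 4.12 (cv2) and the standard library are available. Lean on these libraries where they do the work, as an engineer would, in place of code of your own. Each camera call takes 0.05 s, during which the arm holds its last target. There are 200 camera calls.

## Working session

There is one attempt and no reset: what is moved stays moved. The work goes in short steps, Python scripts to look and compute and a tool call to move; the robot and the scene stay as the last step left them, time stands still between calls to the robot, and variables do not carry over. Pictures are saved under pics/ and viewed, at most 10 in all, crops included, and the job is handed in when it is done.

Besides the shell and the picture viewer there is one more tool, called in YAML: its name, and indented under it one key for each argument. send_rows: Moves the arm, as the interface text tells. Its arguments: {"type":"object","properties":{"plan":{"type":"array","items":{"type":"array","items":{"type":"array","items":{"type":"number"}}}},"fingers":{"type":"number"}},"required":["plan"]}

```bash
mkdir -p pics; cat > h.py <<'E'
import numpy as np, cv2
from plant import ctrl
from scipy.spatial.transform import Rotation as R
def snap(n,f):
    s=ctrl.snapshot(n); cv2.imwrite(f'pics/{f}.png',s['img'][:,:,::-1]); np.savez(f'pics/{f}.npz',**s); return s
def ray(s,u,v,z):
    K,P=np.array(s['K']),np.array(s['pose']); d=P[:3,:3]@np.linalg.solve(K,[u,v,1]); o=P[:3,3]
    return o+d*(z-o[2])/d[2]
def proj(s,p):
    K,P=np.array(s['K']),np.array(s['pose']); c=P[:3,:3].T@(np.array(p)-P[:3,3]); q=K@c; return q[:2]/q[2]
def move(p,yaw):
    """row (cm, deg) from the current pose to TCP p, tool down, yaw"""
    o=ctrl.get_obs(); A=R.from_euler('xyz',o['orientation'],degrees=True)
    B=R.from_euler('xyz',[180,0,yaw],degrees=True)
    return np.round(np.r_[A.inv().apply(np.array(p)-o['tool_pos'])*100,(A.inv()*B).as_rotvec(degrees=True)],2)
E
python3 - <<'E'
from h import *
a=snap('top','top0');b=snap('scene','scene0')
cv2.imwrite('pics/both.png',np.vstack([a['img'],b['img']])[:,:,::-1][:, :])
print(ctrl.get_obs()); print(a['pose'],b['pose'],a['K'])
E
```

```text
{'clock': 0.1, 'joint_pos': array([-5.95820579e+01,  2.05866571e+01,  6.40454316e-01, -1.69403831e-02,
       -7.01382684e+01, -1.65052197e+01]), 'qvel': array([-0.10658115, -0.11858852,  0.16574454,  0.08749431,  0.1347014 ,
        0.07016047]), 'tau': array([-8.45794330e-04, -5.84164345e+01,  2.93750310e+01,  7.01543301e+00,
        1.01907947e-02, -8.08079176e-05]), 'tool_pos': array([ 0.16214309, -0.6547843 ,  0.22573739]), 'orientation': array([ 1.79914485e+02, -8.73068582e-03, -1.66093038e+02]), 'force': array([0.4454227 , 0.45117234, 0.26555215]), 'moment': array([-5.29779013e-05,  3.02000730e-02,  6.22599599e-02]), 'gripper_force': 0.0, 'opening': 0.08776288297660853}
[[-4.37141244e-03 -9.97232859e-01  7.42126382e-02  4.68786813e-01]
 [-9.99641327e-01  2.39697070e-03 -2.66734431e-02 -5.25244190e-04]
 [ 2.64217484e-02 -7.43026207e-02 -9.96885656e-01  1.15599210e+00]
 [ 0.00000000e+00  0.00000000e+00  0.00000000e+00  1.00000000e+00]] [[-0.01031128  0.70346525 -0.71065485  1.21382686]
 [ 0.99992673  0.01176079 -0.00286667  0.0031266 ]
 [ 0.00634126 -0.71063234 -0.70353498  0.76809481]
 [ 0.          0.          0.          1.        ]] [[362.8927519    0.         254.01329596]
 [  0.         362.8927519  193.31216695]
 [  0.           0.           1.        ]]
```

View pics/top0.png

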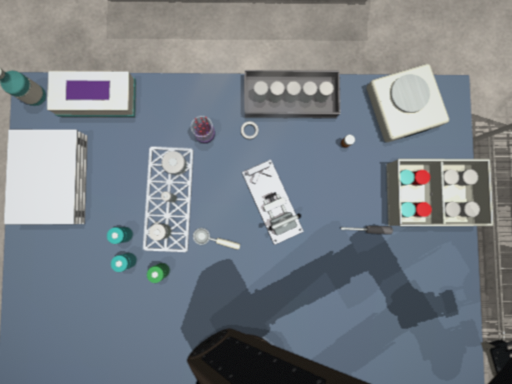

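View pics/scene0.png

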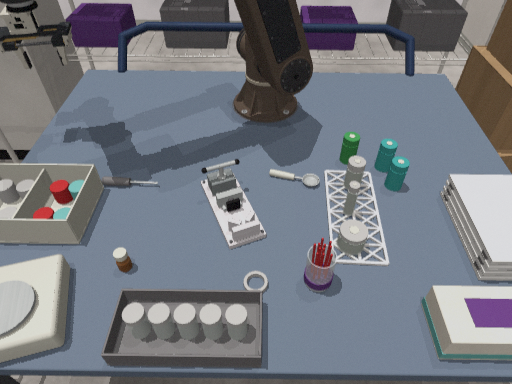

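Top view: the tray is around (168,200), the vise around (272,202), and the T-handle near (280,222). Candidates for the canister, by top-view pixel:
- Grey lids on the tray at (157,232), (166,196) and (174,160). In the scene view these are medium at (356,168), slim at (353,195) and squat at (353,235).
- Turquoise cans at (116,235) and (120,263), and a green one at (157,273).
- White jars in the black box at (260–327,88), and jars in the right-hand box.

I choose (157,232) in the top view, the medium-wide jar, and will check it in a close crop.

```bash
python3 - <<'E'
from h import *
a=cv2.imread('pics/top0.png');b=cv2.imread('pics/scene0.png')
c1=cv2.resize(a[140:260,135:310],None,fx=4.5,fy=4.5,interpolation=cv2.INTER_CUBIC)[:, :800]
cv2.imwrite('pics/c1.png',c1)
c2=cv2.resize(b[145:265,195:395],None,fx=4,fy=4,interpolation=cv2.INTER_CUBIC)
cv2.imwrite('pics/c2.png',c2)
E
```

```text
(no output)
```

View pics/c1.png

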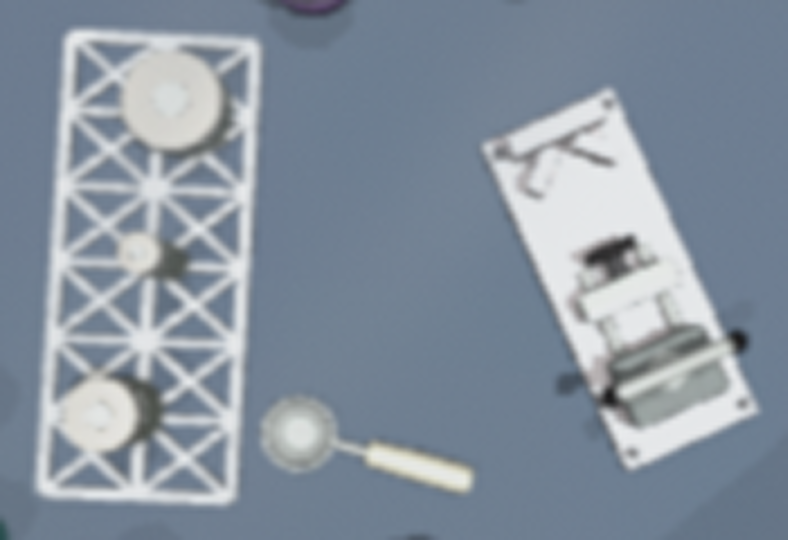

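View pics/c2.png

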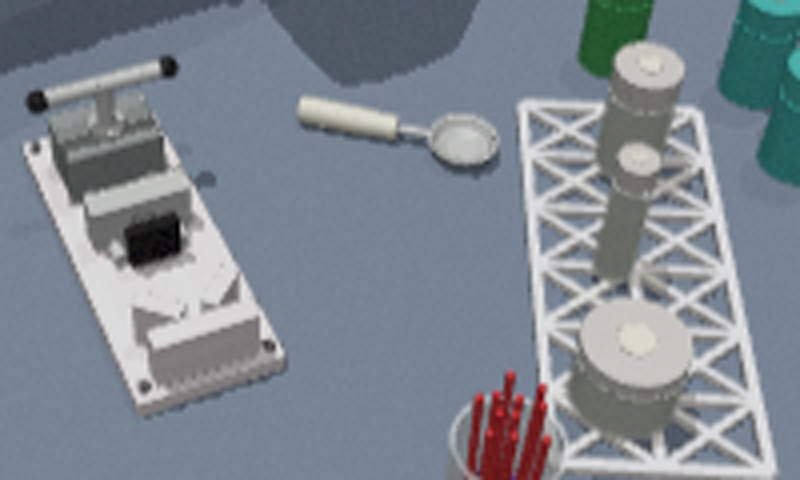

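The close crops confirm it: the medium jar is at c1 (100,412), with the slim jar at (140,255) and the squat jar at (172,100). The vise plate corners, V-block (560,160), pad (610,250) and handle balls (737,341)/(608,397) are all visible.

```bash
cat >> h.py <<'E'
def load(f): return dict(np.load(f'pics/{f}.npz'))
E
python3 - <<'E'
from h import *
np.set_printoptions(precision=4,suppress=True)
a=load('top0');b=load('scene0')
t=lambda x,y,z:ray(a,(x+.5)/4.5-.5+135,(y+.5)/4.5-.5+140,z)
s=lambda x,y,z:ray(b,(x+.5)/4-.5+195,(y+.5)/4-.5+145,z)
print('can',t(100,412,.1),s(648,68,.1))
tr=np.array([t(*p,.008) for p in [(70,35),(258,42),(232,500),(42,493)]]); print('tray',tr,tr.mean(0))
pc=np.array([t(*p,.015) for p in [(483,147),(612,88),(757,410),(628,470)]]); print('vise',pc,pc.mean(0))
ps=np.array([s(*p,.015) for p in [(140,405),(285,355)]]); print(ps)
b1,b2=t(737,341,.1),t(608,397,.1);print('balls',b1,b2,(b1+b2)/2, s(168,67,.1),s(38,100,.1))
x=(pc[2]+pc[3]-pc[0]-pc[1]);x/=np.linalg.norm(x);print('x',x,np.degrees(np.arctan2(x[1],x[0])))
y=np.array([-x[1],x[0],0]); c=pc.mean(0)
for n,p in dict(v1=t(606,125,.055),v2=t(612,160,.055),v3=t(520,185,.055),padf=t(608,243,.05),grip=(b1+b2)/2,b1=b1,b2=b2,vap=t(560,150,.015)).items(): print(n,(p-c)@x,(p-c)@y)
# all lids by grey mask would go here; current tool yaw
print(ctrl.get_obs()['orientation'])
# unit of wrist cam
w=snap('wrist','w0'); P=w['pose'];o=ctrl.get_obs();A=R.from_euler('xyz',o['orientation'],degrees=True).as_matrix()
print(A.T@(P[:3,3]-o['tool_pos']),A.T@P[:3,:3],w['K'])
E
```

```text
can [0.4389 0.2513 0.1   ] [0.4403 0.2509 0.1   ]
tray [[0.7014 0.2984 0.008 ]
 [0.6966 0.1661 0.008 ]
 [0.3751 0.1814 0.008 ]
 [0.3807 0.3122 0.008 ]] [0.5385 0.2395 0.008 ]
vise [[ 0.6206  0.0069  0.015 ]
 [ 0.6625 -0.0843  0.015 ]
 [ 0.4355 -0.1839  0.015 ]
 [ 0.3945 -0.0934  0.015 ]] [ 0.5283 -0.0887  0.015 ]
[[ 0.6619 -0.0807  0.015 ]
 [ 0.6219  0.0077  0.015 ]]
balls [ 0.4826 -0.1579  0.1   ] [ 0.4468 -0.0739  0.1   ] [ 0.4647 -0.1159  0.1   ] [ 0.445  -0.0731  0.1   ] [ 0.4795 -0.1566  0.1   ]
x [-0.9149 -0.4036  0.    ] -156.19541006845236
v1 -0.09798951034646881 0.030558963639213912
v2 -0.07447022006877876 0.024450575001870173
v3 -0.0841898764224454 -0.0396772614757686
padf -0.024190590741598756 -0.0007918496928505665
grip 0.06916046541847333 -0.0007506097873043544
b1 0.0697695631733095 0.044868693723638074
b2 0.06855136766363723 -0.046369913298246794
vap -0.09915856710253636 -0.0014819217361123568
[ 179.9145   -0.0087 -166.093 ]
[ 0.0654  0.0009 -0.158 ] [[ 0.001  -0.9688 -0.2478]
 [ 1.      0.0011 -0.0001]
 [ 0.0004 -0.2478  0.9688]] [[298.2235   0.     255.7346]
 [  0.     298.2235 190.8407]
 [  0.       0.       1.    ]]
```

```bash
python3 - <<'E'
from h import *
print(move([.57,-.07,.30],-156.2))
E
```

```text
[-53.65  46.98  -7.36   0.08  -0.    -9.89]
```

Units first: shifts go in shares of 100 cm and turns go in shares of 4 rad. So -53.6 cm is -0.536, 47 cm is 0.47, -9.9 degrees is -0.0432.

send_rows:
  plan:
    - [[-0.536,0.47,-0.074,0,0,-0.0432],[-0.536,0.47,-0.074,0,0,-0.0432],[-0.536,0.47,-0.074,0,0,-0.0432],[-0.536,0.47,-0.074,0,0,-0.0432],[-0.536,0.47,-0.074,0,0,-0.0432],[-0.536,0.47,-0.074,0,0,-0.0432],[-0.536,0.47,-0.074,0,0,-0.0432],[-0.536,0.47,-0.074,0,0,-0.0432]]

```text
clock: 0.82
tool_pos: [0.3522, -0.3812, 0.2612]
orientation: [180.0, 0.0, -156.2]
force: [1.1, -0.4, 0.2]
opening: 0.0877
gripper_force: 0.0
```

```bash
python3 - <<'E'
from h import *
o=ctrl.get_obs();print(o['clock'],o['tool_pos'],o['orientation'],o['joint_pos'],move([.57,-.07,.30],-156.2))
E
```

```text
0.8167 [ 0.35223203 -0.3811868   0.26117816] [ 1.79999805e+02  9.32283089e-03 -1.56197071e+02] [-2.55785869e+01  4.47083798e+00 -1.56298875e+01 -7.67072437e-03
 -6.98933530e+01 -4.06158476e+01] [-3.248e+01  1.968e+01 -3.880e+00  0.000e+00  1.000e-02  0.000e+00]
```

To row units: -32.5 cm is -0.325, 19.7 cm is 0.197.

send_rows:
  plan:
    - [[-0.325,0.197,-0.039,0,0,0],[-0.325,0.197,-0.039,0,0,0],[-0.325,0.197,-0.039,0,0,0],[-0.325,0.197,-0.039,0,0,0],[-0.325,0.197,-0.039,0,0,0],[-0.325,0.197,-0.039,0,0,0],[-0.325,0.197,-0.039,0,0,0],[-0.325,0.197,-0.039,0,0,0]]

```text
clock: 1.48
tool_pos: [0.5423, -0.1093, 0.2954]
orientation: [180.0, 0.0, -156.2]
force: [0.5, -0.9, -0.6]
opening: 0.0876
gripper_force: 0.0
```

send_rows:
  plan:
    - [[-0.07,0.04,-0.005,0,0,0],[-0.07,0.04,-0.005,0,0,0],[-0.07,0.04,-0.005,0,0,0]]

```text
clock: 1.73
tool_pos: [0.5928, -0.0417, 0.2991]
orientation: [180.0, -0.0, -156.0]
force: [0.8, -0.2, -0.4]
opening: 0.0879
gripper_force: 0.0
```

```bash
python3 - <<'E'
from h import *
o=ctrl.get_obs();print(o['clock'],o['tool_pos'],o['orientation'],o['joint_pos'])
w=snap('wrist','w1')
cv2.imwrite('pics/w1b.png',cv2.resize(w['img'][:,:,::-1],None,fx=1.5,fy=1.5,interpolation=cv2.INTER_CUBIC))
E
```

```text
1.7333 [ 0.59279537 -0.04169493  0.29905684] [ 1.79981828e+02 -1.84255627e-03 -1.55977147e+02] [ 1.47943870e+01  1.08085776e+01 -3.24432168e+00 -1.81854450e-02
 -7.59518344e+01 -8.07671195e+01]
```

View pics/w1b.png

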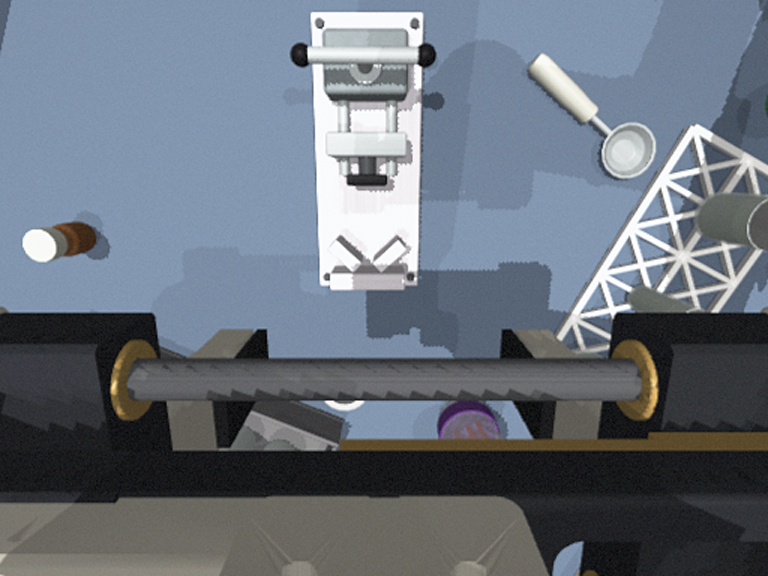

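Wrist view (1.5x scale): handle balls at (300,55) and (427,55), pad front edge near y=185 for x 346–388, V arms meeting near (370,268), plate from (312,12) to (420,288).

```bash
python3 - <<'E'
from h import *
i=cv2.imread('pics/w1.png')[100:200,205:290]
cv2.imwrite('pics/w1c.png',cv2.resize(i,None,fx=6,fy=6,interpolation=cv2.INTER_CUBIC))
E
```

```text
(no output)
```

View pics/w1c.png

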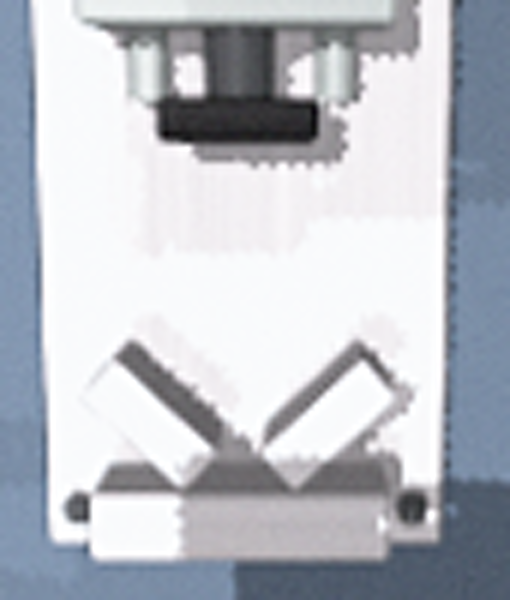

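```bash
python3 - <<'E'
from h import *
np.set_printoptions(precision=4,suppress=True)
w=load('w1')
c6=lambda x,y,z:ray(w,205+(x+.5)/6-.5,100+(y+.5)/6-.5,z)
c15=lambda x,y,z:ray(w,(x+.5)/1.5-.5,(y+.5)/1.5-.5,z)
b1,b2=c15(300,54,.1),c15(427,54,.1); g=(b1+b2)/2
print('balls',b1,b2,g,np.linalg.norm(b1-b2))
pc=[c15(312,12,.015),c15(424,12,.015),c6(50,542,.015),c6(440,540,.015)]
c=np.mean(pc,0); x=pc[0]+pc[1]-pc[2]-pc[3];x/=np.linalg.norm(x);y=np.array([-x[1],x[0],0])
bd=b1-b2; print('c',c,'yaw',np.degrees(np.arctan2(x[1],x[0])),'bar',np.degrees(np.arctan2(bd[1],bd[0])))
f=lambda p:np.array([(p-c)@x,(p-c)@y])
for p in pc+[b1,b2,g]: print(f(p))
for z in (.055,):
  L=[f(c6(118,352,z)),f(c6(210,458,z))];Rr=[f(c6(368,358,z)),f(c6(265,445,z))]
  dl=L[1]-L[0];dr=Rr[1]-Rr[0]
  t=np.linalg.solve(np.c_[dl,-dr],Rr[0]-L[0]);v=L[0]+t[0]*dl
  h=(np.pi-abs(np.arctan2(np.cross(dl,dr),-(dl@dr))) )/2
  ang=np.arccos(dl@dr/np.linalg.norm(dl)/np.linalg.norm(dr))/2
  n=v+[.024/np.sin(ang),0]; print('vertex',v,np.degrees(ang),'nest',n,c[:2]+n[0]*x[:2]+n[1]*y[:2])
print('pad',f(c6(160,138,.045)),f(c6(318,138,.045)))
# canister lid by wrist? top/scene estimate used
E
```

```text
balls [ 0.4818 -0.1574  0.1   ] [ 0.4441 -0.0731  0.1   ] [ 0.463  -0.1152  0.1   ] 0.09239693699794589
c [ 0.5274 -0.0866  0.015 ] yaw -156.33612348906766 bar -65.92353722019895
[0.1237 0.0494]
[ 0.1244 -0.0494]
[-0.1247  0.0497]
[-0.1235 -0.0497]
[0.0702 0.0466]
[ 0.0708 -0.0458]
[0.0705 0.0004]
vertex [-0.099   0.0028] 44.72128925685895 nest [-0.0648  0.0028] [ 0.5879 -0.0631]
pad [-0.0233  0.0179] [-0.0231 -0.0176]<stdin>:17: DeprecationWarning: Arrays of 2-dimensional vectors are deprecated. Use arrays of 3-dimensional vectors instead. (deprecated in NumPy 2.0)
```

```bash
python3 - <<'E'
from h import *
print(move([.4395,.2511,.18],177.4))
E
```

```text
[ 1.840e+00  3.308e+01  1.190e+01  1.000e-02 -9.000e-02  2.661e+01]
```

To row units: 33.1 cm is 0.331, 11.9 cm is 0.119, 26.6 degrees is 0.1161.

send_rows:
  plan:
    - [[0.018,0.331,0.119,0,0,0.1161],[0.018,0.331,0.119,0,0,0.1161],[0.018,0.331,0.119,0,0,0.1161],[0.018,0.331,0.119,0,0,0.1161],[0.018,0.331,0.119,0,0,0.1161],[0.018,0.331,0.119,0,0,0.1161],[0.018,0.331,0.119,0,0,0.1161],[0.018,0.331,0.119,0,0,0.1161]]
  fingers: 1

```text
clock: 2.45
tool_pos: [0.4514, 0.2237, 0.1911]
orientation: [180.0, 0.0, 177.2]
force: [1.2, 0.5, -0.1]
opening: 0.0871
gripper_force: 0.0
```

```bash
python3 - <<'E'
from h import *
print(move([.4395,.2511,.18],177.4)); 
E
```

```text
[ 1.33  2.68  1.11  0.03  0.02 -0.24]
```

send_rows:
  plan:
    - [[0,0,0,0,0,0],[0,0,0,0,0,0],[0,0,0,0,0,0],[0,0,0,0,0,0]]

```text
clock: 2.78
tool_pos: [0.4532, 0.2223, 0.1919]
orientation: [180.0, 0.0, 177.1]
force: [-1.0, -0.0, -0.0]
opening: 0.0876
gripper_force: 0.0
```

```bash
python3 - <<'E'
from h import *
print(move([.4395,.2511,.066],177.4)); w=snap('wrist','w2'); 
for z,p in((.1,[.4395,.2511,.1]),): print(proj(w,p))
E
```

```text
[ 1.52  2.8  12.59  0.02  0.03 -0.25]
[287.28419475 175.64100276]
```

View pics/w2.png

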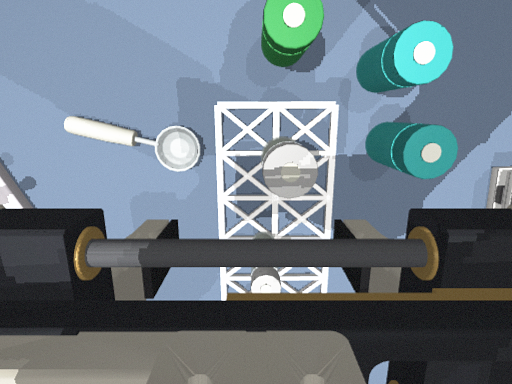

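The canister's lid is at (290,171), slightly off the projected (287,176). The nearest turquoise can's lid is at (425,150).

```bash
python3 - <<'E'
from h import *
w=load('w2'); a=load('top0')
print(ray(w,290,171,.1)); print(ray(w,425,150,.09),ray(w,420,55,.09), ray(a,116,235,.09),ray(a,166,196,.112))
p=ray(w,290,171,.1); p[2]=.066; print(move(p,177.4))
E
```

```text
[0.43558822 0.2534984  0.1       ]
[0.42468914 0.37216869 0.09      ] [0.34771323 0.36111631 0.09      ] [0.42817878 0.370856   0.09      ] [0.53938854 0.22389495 0.112     ]
[ 1.93  3.03 12.59  0.03  0.03 -0.29]
```

send_rows:
  plan:
    - [[0.017,0.029,0.04,0,0,0],[0.017,0.029,0.07,0,0,0],[0.017,0.029,0.1,0,0,0],[0.017,0.029,0.126,0,0,0],[0.017,0.029,0.126,0,0,0],[0.017,0.029,0.126,0,0,0]]

```text
clock: 3.33
tool_pos: [0.4374, 0.2517, 0.0651]
orientation: [-179.9, -0.1, 177.1]
force: [-0.1, 0.1, 0.3]
opening: 0.088
gripper_force: 0.0
```

send_rows:
  plan:
    - [[0,0,0,0,0,0],[0,0,0,0,0,0],[0,0,0,0,0,0],[0,0,0,0,0,0],[0,0,0,0,0,0],[0,0,0,0,0,0],[0,0,0,0,0,0],[0,0,0,0,0,0]]
  fingers: 0

```text
clock: 4.0
tool_pos: [0.4373, 0.2532, 0.0657]
orientation: [180.0, 0.0, 177.2]
force: [-1.4, -0.9, 4.7]
opening: 0.0476
gripper_force: 30.0
```

To row units: -12 cm is -0.12, -9 cm is -0.09.

send_rows:
  plan:
    - [[0,0,-0.03,0,0,0],[0,0,-0.06,0,0,0],[0,0,-0.09,0,0,0],[0,0,-0.12,0,0,0],[0,0,-0.12,0,0,0],[0,0,-0.12,0,0,0]]

```text
clock: 4.5
tool_pos: [0.4376, 0.2538, 0.1869]
orientation: [179.8, 0.1, 177.2]
force: [-0.7, -0.9, -1.7]
opening: 0.0472
gripper_force: 30.0
```

```bash
python3 - <<'E'
from h import *
print(ctrl.get_obs()['force'],move([.5816,-.0633,.185],-156.2))
E
```

```text
[-0.73592366 -0.94569546 -1.72573229] [-15.93 -30.97   0.13   0.14   0.15 -26.59]
```

To row units: -31 cm is -0.31, -28 cm is -0.28, -26.6 degrees is -0.1161.

send_rows:
  plan:
    - [[-0.04,-0.078,0,0,0,-0.0305],[-0.08,-0.155,0,0,0,-0.0611],[-0.12,-0.23,0,0,0,-0.0873],[-0.145,-0.28,0,0,0,-0.1047],[-0.159,-0.31,0,0,0,-0.1161],[-0.159,-0.31,0,0,0,-0.1161],[-0.159,-0.31,0,0,0,-0.1161],[-0.159,-0.31,0,0,0,-0.1161]]

```text
clock: 5.17
tool_pos: [0.5683, -0.0394, 0.1836]
orientation: [179.9, -0.1, -156.2]
force: [0.0, 1.2, -1.9]
opening: 0.0475
gripper_force: 30.0
```

send_rows:
  plan:
    - [[0,0,0,0,0,0],[0,0,0,0,0,0],[0,0,0,0,0,0],[0,0,0,0,0,0],[0,0,0,0,0,0]]

```text
clock: 5.58
tool_pos: [0.5683, -0.0363, 0.185]
orientation: [180.0, -0.0, -156.1]
force: [0.3, -0.5, -1.5]
opening: 0.0475
gripper_force: 30.0
```

```bash
python3 - <<'E'
from h import *
print(move([.5816,-.0633,.0735],-156.2)); w=snap('wrist','w3')
E
```

```text
[-1.300e-01 -3.010e+00  1.115e+01  1.000e-02 -3.000e-02  1.100e-01]
```

View pics/w3.png

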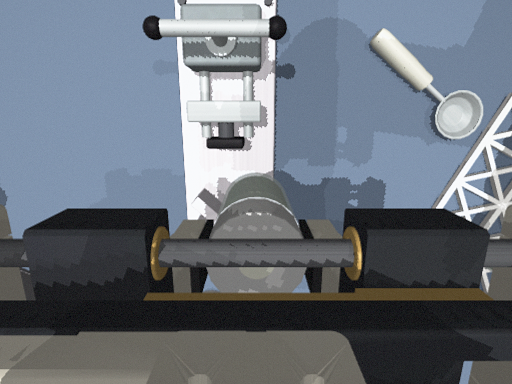

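The canister hangs straight in the fingers, its lid centred near (257,250). The vise ahead of it is clear and the pad is at (225,142).

```bash
python3 - <<'E'
from h import *
w=load('w3');o=ctrl.get_obs()
for v in (246,250): print(ray(w,257,v,.2193)-o['tool_pos'])
print(move([.5816,-.0633,.0735],-156.2))
E
```

```text
[-0.00791453 -0.00211202  0.03400529]
[-0.00612696 -0.00131527  0.03400529]
[-1.000e-01 -3.010e+00  1.118e+01  1.000e-02 -1.000e-02  1.200e-01]
```

To row units: 10.2 cm is 0.102, 9.5 cm is 0.095.

send_rows:
  plan:
    - [[-0.002,-0.03,0,0,0,0],[-0.002,-0.03,0,0,0,0],[-0.002,-0.03,0.03,0,0,0],[-0.002,-0.03,0.06,0,0,0],[-0.002,-0.03,0.08,0,0,0],[-0.002,-0.03,0.095,0,0,0],[-0.002,-0.03,0.102,0,0,0],[-0.002,-0.03,0.102,0,0,0]]

```text
clock: 6.3
tool_pos: [0.5817, -0.0634, 0.0819]
orientation: [180.0, -0.2, -156.1]
force: [0.2, -0.2, -0.9]
opening: 0.0477
gripper_force: 30.0
```

```bash
python3 - <<'E'
from h import *
print(move([.5820,-.0630,.0730],-156.2))
E
```

```text
[-0.04  0.03  0.89  0.04 -0.16  0.07]
```

To row units: 0.9 cm is 0.009, 0.8 cm is 0.008.

send_rows:
  plan:
    - [[0,0,0.003,0,0,0],[0,0,0.006,0,0,0],[0,0,0.008,0,0,0],[0,0,0.009,0,0,0],[0,0,0.009,0,0,0],[0,0,0.009,0,0,0]]

```text
clock: 6.8
tool_pos: [0.5829, -0.0641, 0.0748]
orientation: [-180.0, 0.0, -156.2]
force: [0.6, -0.6, -0.9]
opening: 0.0473
gripper_force: 30.0
```

To row units: 0.2 cm is 0.002, 0.1 cm is 0.001.

send_rows:
  plan:
    - [[0,0,0.001,0,0,0],[0,0,0.002,0,0,0],[0,0,0.002,0,0,0],[0,0,0.002,0,0,0]]

```text
clock: 7.13
tool_pos: [0.583, -0.0641, 0.0728]
orientation: [-180.0, 0.0, -156.2]
force: [-1.1, -0.2, 1.8]
opening: 0.0473
gripper_force: 30.0
```

Contact with the plate (force z rose by about 2.7 N, which is more than the canister's weight). Releasing.

send_rows:
  plan:
    - [[0,0,0,0,0,0],[0,0,0,0,0,0],[0,0,0,0,0,0],[0,0,0,0,0,0],[0,0,0,0,0,0],[0,0,0,0,0,0],[0,0,0,0,0,0],[0,0,0,0,0,0]]
  fingers: 1

```text
clock: 7.8
tool_pos: [0.5828, -0.064, 0.0724]
orientation: [180.0, -0.0, -156.2]
force: [0.2, -0.5, 0.4]
opening: 0.087
gripper_force: 0.0
```

To row units: -14 cm is -0.14, -11 cm is -0.11.

send_rows:
  plan:
    - [[0,0,-0.02,0,0,0],[0,0,-0.05,0,0,0],[0,0,-0.08,0,0,0],[0,0,-0.11,0,0,0],[0,0,-0.14,0,0,0],[0,0,-0.14,0,0,0],[0,0,-0.14,0,0,0]]

```text
clock: 8.38
tool_pos: [0.5838, -0.0639, 0.2146]
orientation: [-179.9, 0.2, -156.2]
force: [-0.5, 0.8, -0.8]
opening: 0.0873
gripper_force: 0.0
```

```bash
python3 - <<'E'
from h import *
w=snap('wrist','w4');a=snap('top','top4');b=snap('scene','scene4')
i=[cv2.resize(x['img'][r],(800,290),interpolation=cv2.INTER_CUBIC) for x,r in((w,np.s_[100:288,0:512]),(b,np.s_[150:250,120:396]))]
cv2.imwrite('pics/m4.png',np.vstack(i)[:,:,::-1])
print(move([.4635,-.1155,.16],-66.1))
E
```

```text
[ 1.291e+01  7.000e-02  5.150e+00  1.100e-01 -4.000e-02 -9.010e+01]
```

View pics/m4.png

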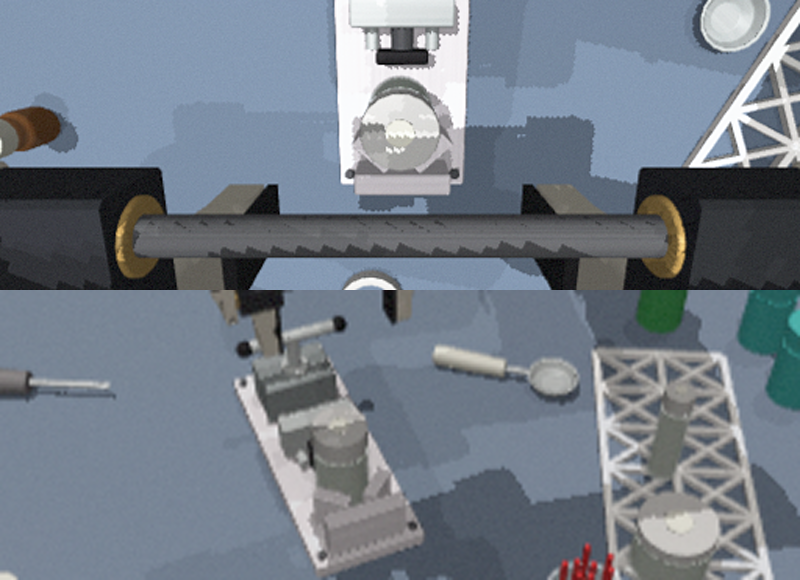

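The canister stands upright between V and pad: lid at (400,133) in the upper crop, canister at (340,455) in the lower. Next is the handle.

To row units: 12.9 cm is 0.129, 12 cm is 0.12, -56 degrees is -0.2443.

send_rows:
  plan:
    - [[0.03,0,0,0,0,-0.0305],[0.06,0,0,0,0,-0.0611],[0.09,0,0,0,0,-0.0916],[0.12,0,0,0,0,-0.1222],[0.129,0.001,0,0,0,-0.1527],[0.129,0.001,0,0,0,-0.1833],[0.129,0.001,0,0,0,-0.2138],[0.129,0.001,0,0,0,-0.2443]]

```text
clock: 9.2
tool_pos: [0.4634, -0.1154, 0.2115]
orientation: [179.9, -0.0, -99.9]
force: [0.8, -0.1, 0.5]
opening: 0.0876
gripper_force: 0.0
```

To row units: 4 cm is 0.04, 3 cm is 0.03, -34 degrees is -0.1484.

send_rows:
  plan:
    - [[0,0,0,0,0,-0.0305],[0,0,0,0,0,-0.0611],[0,0,0.01,0,0,-0.0916],[0,0,0.02,0,0,-0.1222],[0,0,0.03,0,0,-0.1484],[0,0,0.04,0,0,-0.1484],[0,0,0.04,0,0,-0.1484],[0,0,0.04,0,0,-0.1484]]

```text
clock: 9.87
tool_pos: [0.4637, -0.1153, 0.1715]
orientation: [179.9, 0.0, -66.4]
force: [0.4, -0.7, -0.0]
opening: 0.0875
gripper_force: 0.0
```

```bash
python3 - <<'E'
from h import *
o=ctrl.get_obs();print(o['joint_pos'],o['moment'],move([.4635,-.1155,.083],-66.1))
E
```

```text
[ 9.69908627e+00  4.53292755e+00 -2.79544906e+01  1.51161989e-03
 -5.76575698e+01  1.39104785e+01] [0.0016768  0.06474204 0.01269864] [ 0.01  0.    8.85  0.14  0.03 -0.29]
```

send_rows:
  plan:
    - [[0,0,0.03,0,0,0],[0,0,0.06,0,0,0],[0,0,0.08,0,0,0],[0,0,0.088,0,0,0],[0,0,0.088,0,0,0],[0,0,0.088,0,0,0]]

```text
clock: 10.37
tool_pos: [0.465, -0.1153, 0.0852]
orientation: [-180.0, -0.0, -66.2]
force: [0.5, -0.1, 0.2]
opening: 0.0878
gripper_force: 0.0
```

send_rows:
  plan:
    - [[0,0,0,0,0,0],[0,0,0,0,0,0],[0,0,0,0,0,0],[0,0,0,0,0,0],[0,0,0,0,0,0],[0,0,0,0,0,0],[0,0,0,0,0,0],[0,0,0,0,0,0]]
  fingers: 0

```text
clock: 11.03
tool_pos: [0.4644, -0.1152, 0.0845]
orientation: [-180.0, -0.0, -66.2]
force: [-0.2, 0.4, -0.7]
opening: 0.0399
gripper_force: 0.0
```

```bash
python3 - <<'E'
from h import *
o=ctrl.get_obs();print(o['force'],o['moment'],o['tool_pos'],o['orientation'],o['opening'])
E
```

```text
[-0.20356263  0.40542918 -0.72544983] [-0.03511778  0.10753367  0.05160073] [ 0.46435043 -0.11522807  0.08446523] [-1.79996683e+02 -9.04470934e-04 -6.61911083e+01] 0.039927725553904204
```

Still closing.

send_rows:
  plan:
    - [[0,0,0,0,0,0],[0,0,0,0,0,0],[0,0,0,0,0,0],[0,0,0,0,0,0],[0,0,0,0,0,0],[0,0,0,0,0,0],[0,0,0,0,0,0],[0,0,0,0,0,0]]

```text
clock: 11.7
tool_pos: [0.4629, -0.1158, 0.0843]
orientation: [179.8, 0.0, -66.2]
force: [-4.6, -2.1, 3.9]
opening: 0.0111
gripper_force: 30.0
```

To row units: 15 degrees is 0.0654.

send_rows:
  plan:
    - [[0,0,0,0,0,0.0131],[0,0,0,0,0,0.0262],[0,0,0,0,0,0.0393],[0,0,0,0,0,0.0524],[0,0,0,0,0,0.0654]]

```text
clock: 12.12
tool_pos: [0.463, -0.1157, 0.0842]
orientation: [179.9, -0.0, -81.3]
force: [-4.7, -2.8, 3.3]
opening: 0.0115
gripper_force: 30.5
```

```bash
cat > s.py <<'E'
from h import *
o=ctrl.get_obs();print(o['clock'],o['force'].round(1),o['moment'].round(3),o['tool_pos'].round(4),o['orientation'].round(2),o['opening'].round(4),o['gripper_force'],o['joint_pos'][5].round(1))
E
python3 s.py
```

```text
Traceback (most recent call last):
  File "s.py", line 2, in <module>
    o=ctrl.get_obs();print(o['clock'],o['force'].round(1),o['moment'].round(3),o['tool_pos'].round(4),o['orientation'].round(2),o['opening'].round(4),o['gripper_force'],o['joint_pos'][5].round(1))
                                                                                                                                ^^^^^^^^^^^^^^^^^^
AttributeError: 'float' object has no attribute 'round'
```

```bash
sed -i "s/o\['opening'\].round(4)/round(o['opening'],4)/" s.py; python3 s.py
```

```text
12.1167 [-4.7 -2.8  3.3] [-0.936  1.701  0.444] [ 0.463  -0.1157  0.0842] [ 1.7985e+02 -2.0000e-02 -8.1300e+01] 0.0115 30.462373942136765 -1.0
```

To row units: 21 degrees is 0.0916.

send_rows:
  plan:
    - [[0,0,0,0,0,0.0131],[0,0,0,0,0,0.0262],[0,0,0,0,0,0.0393],[0,0,0,0,0,0.0524],[0,0,0,0,0,0.0654],[0,0,0,0,0,0.0742],[0,0,0,0,0,0.0829],[0,0,0,0,0,0.0916]]

```text
clock: 12.78
tool_pos: [0.4632, -0.1157, 0.0843]
orientation: [179.9, -0.1, -102.3]
force: [-3.5, -2.8, 3.6]
opening: 0.0114
gripper_force: 30.5
```

```bash
python3 s.py
```

```text
12.7833 [-3.5 -2.8  3.6] [-0.962  1.494  0.432] [ 0.4632 -0.1157  0.0843] [ 1.7988e+02 -7.0000e-02 -1.0225e+02] 0.0114 30.464398115873337 -22.0
```

To row units: 11 degrees is 0.048.

send_rows:
  plan:
    - [[0,0,0,0,0,0.0087],[0,0,0,0,0,0.0175],[0,0,0,0,0,0.0262],[0,0,0,0,0,0.0305],[0,0,0,0,0,0.0349],[0,0,0,0,0,0.0393],[0,0,0,0,0,0.0436],[0,0,0,0,0,0.048]]

```text
clock: 13.45
tool_pos: [0.4633, -0.1157, 0.0843]
orientation: [179.9, -0.1, -113.2]
force: [-4.6, -2.8, 4.0]
opening: 0.0116
gripper_force: 30.5
```

```bash
python3 s.py
```

```text
13.45 [-4.6 -2.8  4. ] [-1.203  1.607  0.385] [ 0.4633 -0.1157  0.0843] [ 1.7991e+02 -9.0000e-02 -1.1320e+02] 0.0116 30.46520635485649 -32.9
```

To row units: 8 degrees is 0.0349.

send_rows:
  plan:
    - [[0,0,0,0,0,0.0044],[0,0,0,0,0,0.0087],[0,0,0,0,0,0.0131],[0,0,0,0,0,0.0175],[0,0,0,0,0,0.0218],[0,0,0,0,0,0.0262],[0,0,0,0,0,0.0305],[0,0,0,0,0,0.0349]]

```text
clock: 14.12
tool_pos: [0.4633, -0.1157, 0.0843]
orientation: [179.9, -0.1, -121.2]
force: [-4.8, -4.3, 2.6]
opening: 0.0114
gripper_force: 30.5
```

```bash
python3 s.py
```

```text
14.1167 [-4.8 -4.3  2.6] [-1.357  1.519  0.376] [ 0.4633 -0.1157  0.0843] [ 1.7993e+02 -9.0000e-02 -1.2120e+02] 0.0114 30.464577823877335 -40.9
```

To row units: 8 degrees is 0.0349.

send_rows:
  plan:
    - [[0,0,0,0,0,0.0044],[0,0,0,0,0,0.0087],[0,0,0,0,0,0.0131],[0,0,0,0,0,0.0175],[0,0,0,0,0,0.0218],[0,0,0,0,0,0.0262],[0,0,0,0,0,0.0305],[0,0,0,0,0,0.0349]]

```text
clock: 14.78
tool_pos: [0.4634, -0.1158, 0.0843]
orientation: [179.9, -0.1, -129.2]
force: [-4.6, -3.9, 3.0]
opening: 0.0118
gripper_force: 30.5
```

```bash
python3 s.py
```

```text
14.7833 [-4.6 -3.9  3. ] [-1.443  1.42   0.425] [ 0.4634 -0.1158  0.0843] [ 1.7995e+02 -1.0000e-01 -1.2919e+02] 0.0118 30.464710593223572 -48.9
```

To row units: 6 degrees is 0.0262.

send_rows:
  plan:
    - [[0,0,0,0,0,0.0044],[0,0,0,0,0,0.0087],[0,0,0,0,0,0.0131],[0,0,0,0,0,0.0175],[0,0,0,0,0,0.0218],[0,0,0,0,0,0.0262]]

```text
clock: 15.28
tool_pos: [0.4634, -0.1158, 0.0843]
orientation: [180.0, -0.1, -135.2]
force: [-3.6, -4.9, 2.7]
opening: 0.0115
gripper_force: 30.5
```

```bash
python3 s.py
```

```text
15.2833 [-3.6 -4.9  2.7] [-1.491  1.302  0.383] [ 0.4634 -0.1158  0.0843] [ 1.7996e+02 -1.0000e-01 -1.3519e+02] 0.0115 30.481770783662796 -54.9
```

To row units: 6 degrees is 0.0262.

send_rows:
  plan:
    - [[0,0,0,0,0,0.0044],[0,0,0,0,0,0.0087],[0,0,0,0,0,0.0131],[0,0,0,0,0,0.0175],[0,0,0,0,0,0.0218],[0,0,0,0,0,0.0262]]

```text
clock: 15.78
tool_pos: [0.4635, -0.1158, 0.0843]
orientation: [180.0, -0.1, -141.2]
force: [-4.0, -4.6, 1.3]
opening: 0.0112
gripper_force: 30.5
```

```bash
python3 s.py
```

```text
15.7833 [-4.  -4.6  1.3] [-1.626  1.256  0.414] [ 0.4635 -0.1158  0.0843] [ 1.7998e+02 -1.1000e-01 -1.4119e+02] 0.0112 30.483975559473038 -60.9
```

To row units: 6 degrees is 0.0262.

send_rows:
  plan:
    - [[0,0,0,0,0,0.0044],[0,0,0,0,0,0.0087],[0,0,0,0,0,0.0131],[0,0,0,0,0,0.0175],[0,0,0,0,0,0.0218],[0,0,0,0,0,0.0262]]

```text
clock: 16.28
tool_pos: [0.4635, -0.1158, 0.0843]
orientation: [180.0, -0.1, -147.2]
force: [-3.5, -4.3, 3.0]
opening: 0.0113
gripper_force: 30.6
```

```bash
python3 s.py
```

```text
16.2833 [-3.5 -4.3  3. ] [-1.722  1.083  0.447] [ 0.4635 -0.1158  0.0843] [ 1.7999e+02 -1.1000e-01 -1.4719e+02] 0.0113 30.575673133134842 -66.9
```

To row units: 4 degrees is 0.0175.

send_rows:
  plan:
    - [[0,0,0,0,0,0.0044],[0,0,0,0,0,0.0087],[0,0,0,0,0,0.0131],[0,0,0,0,0,0.0175]]

```text
clock: 16.62
tool_pos: [0.4635, -0.1158, 0.0843]
orientation: [-180.0, -0.1, -151.2]
force: [-3.6, -4.8, 2.2]
opening: 0.0114
gripper_force: 30.7
```

```bash
python3 s.py
```

```text
16.6167 [-3.6 -4.8  2.2] [-1.793  1.123  0.469] [ 0.4635 -0.1158  0.0843] [-1.8000e+02 -1.1000e-01 -1.5118e+02] 0.0114 30.697495937347412 -70.9
```

To row units: 3 degrees is 0.0131.

send_rows:
  plan:
    - [[0,0,0,0,0,0.0044],[0,0,0,0,0,0.0087],[0,0,0,0,0,0.0131]]

```text
clock: 16.87
tool_pos: [0.4635, -0.1159, 0.0843]
orientation: [-180.0, -0.1, -154.2]
force: [-3.0, -5.1, 1.2]
opening: 0.0113
gripper_force: 30.7
```

```bash
python3 s.py
```

```text
16.8667 [-3.  -5.1  1.2] [-1.817  1.101  0.485] [ 0.4635 -0.1159  0.0843] [-1.7999e+02 -1.1000e-01 -1.5418e+02] 0.0113 30.69758892059326 -73.9
```

To row units: 3 degrees is 0.0131.

send_rows:
  plan:
    - [[0,0,0,0,0,0.0044],[0,0,0,0,0,0.0087],[0,0,0,0,0,0.0131]]

```text
clock: 17.12
tool_pos: [0.4635, -0.1159, 0.0843]
orientation: [-180.0, -0.1, -157.2]
force: [-2.1, -5.4, 1.8]
opening: 0.0114
gripper_force: 30.8
```

```bash
python3 s.py
```

```text
17.1167 [-2.1 -5.4  1.8] [-1.879  0.962  0.547] [ 0.4635 -0.1159  0.0843] [-1.7998e+02 -1.1000e-01 -1.5718e+02] 0.0114 30.786276161670685 -76.9
```

To row units: 3 degrees is 0.0131.

send_rows:
  plan:
    - [[0,0,0,0,0,0.0044],[0,0,0,0,0,0.0087],[0,0,0,0,0,0.0131]]

```text
clock: 17.37
tool_pos: [0.4636, -0.1159, 0.0843]
orientation: [-180.0, -0.1, -160.2]
force: [-3.7, -4.8, 2.7]
opening: 0.0117
gripper_force: 31.1
```

```bash
python3 s.py
```

```text
17.3667 [-3.7 -4.8  2.7] [-1.944  1.073  0.494] [ 0.4636 -0.1159  0.0843] [-1.7997e+02 -1.0000e-01 -1.6018e+02] 0.0117 31.0544440895319 -79.9
```

To row units: 1 degrees is 0.0044.

send_rows:
  plan:
    - [[0,0,0,0,0,0.0044]]

```text
clock: 17.45
tool_pos: [0.4635, -0.1159, 0.0843]
orientation: [-180.0, -0.1, -161.2]
force: [-2.4, -5.6, 1.7]
opening: 0.0114
gripper_force: 31.1
```

```bash
python3 s.py
```

```text
17.45 [-2.4 -5.6  1.7] [-1.989  1.02   0.571] [ 0.4635 -0.1159  0.0843] [-1.7997e+02 -1.1000e-01 -1.6118e+02] 0.0114 31.100263595581055 -80.9
```

To row units: 1 degrees is 0.0044.

send_rows:
  plan:
    - [[0,0,0,0,0,0.0044]]

```text
clock: 17.53
tool_pos: [0.4636, -0.1159, 0.0843]
orientation: [-180.0, -0.1, -162.2]
force: [-2.4, -5.5, -0.5]
opening: 0.0115
gripper_force: 31.0
```

```bash
python3 s.py
```

```text
17.5333 [-2.4 -5.5 -0.5] [-1.842  0.699  0.473] [ 0.4636 -0.1159  0.0843] [-1.7997e+02 -1.0000e-01 -1.6218e+02] 0.0115 30.989611744880676 -81.9
```

To row units: 1 degrees is 0.0044.

send_rows:
  plan:
    - [[0,0,0,0,0,0.0044]]

```text
clock: 17.62
tool_pos: [0.4637, -0.1159, 0.0843]
orientation: [-180.0, -0.1, -163.2]
force: [-2.1, -6.0, 2.0]
opening: 0.0116
gripper_force: 31.3
```

```bash
python3 s.py
```

```text
17.6167 [-2.1 -6.   2. ] [-2.022  0.873  0.559] [ 0.4637 -0.1159  0.0843] [-1.7997e+02 -9.0000e-02 -1.6318e+02] 0.0116 31.271306946873665 -82.9
```

To row units: 0.5 degrees is 0.0022.

send_rows:
  plan:
    - [[0,0,0,0,0,0.0022]]

```text
clock: 17.7
tool_pos: [0.4636, -0.1159, 0.0843]
orientation: [-180.0, -0.1, -163.7]
force: [-2.8, -5.5, 0.2]
opening: 0.0113
gripper_force: 31.3
```

```bash
python3 s.py
```

```text
17.7 [-2.8 -5.5  0.2] [-1.997  0.905  0.55 ] [ 0.4636 -0.1159  0.0843] [-1.7997e+02 -1.0000e-01 -1.6368e+02] 0.0113 31.291385293006897 -83.4
```

```bash
echo "print('tau6',o['tau'][5])" >> s.py; python3 s.py|tail -1
```

```text
tau6 -0.542855579406023
```

To row units: 1.5 degrees is 0.0065.

send_rows:
  plan:
    - [[0,0,0,0,0,0.0022],[0,0,0,0,0,0.0044],[0,0,0,0,0,0.0065]]

```text
clock: 17.95
tool_pos: [0.4637, -0.1159, 0.0843]
orientation: [-180.0, -0.1, -165.1]
force: [-3.8, -5.5, 0.8]
opening: 0.0116
gripper_force: 31.4
```

```bash
python3 s.py
```

```text
17.95 [-3.8 -5.5  0.8] [-2.045  0.89   0.555] [ 0.4637 -0.1159  0.0843] [-1.7996e+02 -9.0000e-02 -1.6514e+02] 0.0116 31.42680823802948 -84.9
tau6 -0.40773564018309116
```

To row units: 1.5 degrees is 0.0065.

send_rows:
  plan:
    - [[0,0,0,0,0,0.0022],[0,0,0,0,0,0.0044],[0,0,0,0,0,0.0065]]

```text
clock: 18.2
tool_pos: [0.4637, -0.1159, 0.0843]
orientation: [-180.0, -0.1, -166.6]
force: [-3.3, -4.6, 1.3]
opening: 0.0116
gripper_force: 31.6
```

```bash
python3 s.py
```

```text
18.2 [-3.3 -4.6  1.3] [-2.093  0.903  0.594] [ 0.4637 -0.1159  0.0843] [-1.7996e+02 -9.0000e-02 -1.6664e+02] 0.0116 31.60376764833927 -86.4
tau6 -0.4246166814118624
```

```bash
python3 - <<'E'
from h import *
m=[];t=[]
for _ in range(16):
    ctrl.snapshot('wrist');o=ctrl.get_obs();m.append(o['moment'][2]);t.append(o['tau'][5])
print(np.round(m,3),np.mean(m),np.std(m),np.mean(t),np.std(t),o['gripper_force'])
E
```

```text
[0.527 0.638 0.514 0.537 0.523 0.551 0.512 0.493 0.522 0.556 0.522 0.531
 0.565 0.549 0.533 0.624] 0.5435759921286729 0.03752551621138961 -0.5587496340740472 0.0395752129202163 31.554380133748055
```

To row units: 1.5 degrees is 0.0065.

send_rows:
  plan:
    - [[0,0,0,0,0,0.0022],[0,0,0,0,0,0.0044],[0,0,0,0,0,0.0065]]

```text
clock: 19.25
tool_pos: [0.4637, -0.1159, 0.0843]
orientation: [-180.0, -0.1, -168.1]
force: [-2.3, -5.9, 0.4]
opening: 0.0116
gripper_force: 31.7
```

```bash
python3 s.py; python3 - <<'E'
from h import *
m=[]
for _ in range(12):
    ctrl.snapshot('wrist');o=ctrl.get_obs();m.append(o['moment'][2])
print(np.mean(m),o['gripper_force'])
E
```

```text
19.25 [-2.3 -5.9  0.4] [-2.045  0.797  0.663] [ 0.4637 -0.1159  0.0843] [-1.7995e+02 -9.0000e-02 -1.6814e+02] 0.0116 31.743636466562748 -87.9
tau6 -0.4397069849073887
0.5713699205810389 31.69177819043398
```

A rise of about 0.2 N m is close to ideal, so I let go and lift.

send_rows:
  plan:
    - [[0,0,0,0,0,0],[0,0,0,0,0,0],[0,0,0,0,0,0],[0,0,0,0,0,0],[0,0,0,0,0,0],[0,0,0,0,0,0],[0,0,0,0,0,0],[0,0,0,0,0,0]]
  fingers: 1

```text
clock: 20.52
tool_pos: [0.4644, -0.1152, 0.0845]
orientation: [180.0, 0.0, -168.2]
force: [0.3, -0.2, -0.7]
opening: 0.0595
gripper_force: 0.0
```

To row units: -14 cm is -0.14, -10 cm is -0.1.

send_rows:
  plan:
    - [[0,0,-0.02,0,0,0],[0,0,-0.04,0,0,0],[0,0,-0.07,0,0,0],[0,0,-0.1,0,0,0],[0,0,-0.14,0,0,0],[0,0,-0.14,0,0,0],[0,0,-0.14,0,0,0],[0,0,-0.14,0,0,0]]

```text
clock: 21.18
tool_pos: [0.4641, -0.1151, 0.2243]
orientation: [180.0, 0.0, -168.2]
force: [-0.6, 0.1, -0.2]
opening: 0.0876
gripper_force: 0.0
```

```bash
python3 - <<'E'
from h import *
b=snap('scene','scene5')
cv2.imwrite('pics/m5.png',cv2.resize(b['img'][145:265,150:350],(800,480),interpolation=cv2.INTER_CUBIC)[:,:,::-1])
E
```

```text
(no output)
```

View pics/m5.png

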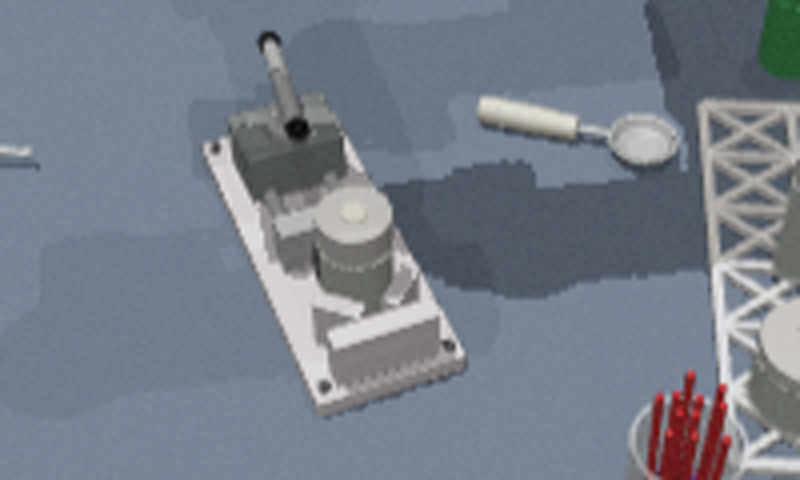

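The canister stands upright in the V (lid at (352,212)). The bar has turned past square (balls at (268,40) and (297,128)) and the gripper is clear. A quick position check before handing in:

```bash
python3 - <<'E'
from h import *
b=load('scene5');f=lambda x,y,z:ray(b,150+(x+.5)/4-.5,145+(y+.5)/4-.5,z)
print(f(352,211,.107)); d=f(268,40,.1)-f(297,128,.1);print(np.degrees(np.arctan2(d[1],d[0])))
E
```

```text
[ 0.5854462 -0.0618193  0.107    ]
-162.65948929065306
```

```bash
python3 -c "
from plant import ctrl
print(ctrl.close_job())"
```

```text
the job is handed in; nothing more can be done
None
```

The canister stands upright in the V and is clamped with a moment rise of about 0.2 N m (roughly 15–18 N by my noisy readings); the handle is released, the arm is clear, and the job is handed in at about 21 s, with no verdict returned.

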